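Drive the gib-head taper key tight between belt pulley and shaft

TASK

Take the gib-head taper key (the one with the overhanging head) out of the wooden block, lower it without dropping it, sloping face outwards, into the keyway between the pulley and the squared shaft, and drive it down until it is properly tight. Tight means it has taken a push of about 17 N and stays jammed when you let go; at 25 N or more the pulley can crack. Leave the key in, and leave the plain key and the oil can where they are.

Things in the scene. Friction and masses are not known exactly. Their poses are not given: they have to be found in the camera images.
- taper_key: Bright steel gib-head taper key, 86 mm tall, 0.12 kg, standing tip down in the wooden block. Origin: centre of its 9 x 18 mm tip; z up to the head. Blade 62 mm long, 18 mm wide (y). Flat face: plane x = -4.5 mm. Sloping face: x = +4.5 mm at the tip, growing 1 mm per 10 mm upwards (15.2 mm thick under the head).
- key_head (a point): Centre of the taper key's head, 7.5 mm in x and 74 mm in z from the key's origin. The head is 24 (x) x 18 (y) x 24 mm (z) and overhangs on the sloping (+x) side; grip it across y (18 mm).
- key_slope (a point): Middle of the taper key's sloping face: 7.6 mm in x and 31 mm in z from the key's origin. In the seated key this side faces the pulley, away from the shaft.
- shaft: Fixed bench stand: grey base plate 150 x 130 x 20 mm with an upright squared steel shaft, faces at x, y = +-18 mm. Origin: centre of the base's underside; x points from the shaft to the keyway. A dark grooved belt pulley, 124 mm across, underside 45 mm and top 90 mm above the origin, surrounds the shaft.
- keyway (a point): Place of the key's tip centre at the keyway's mouth with its flat face on the shaft: x 22.5, y 0, z 90 mm (pulley's top) from the shaft's origin. The keyway goes right through, 22 mm wide in y; in x from the shaft's upright face to the pulley's inner face, which slopes as the key does: 12.6 mm at the top, 8.1 mm at the bottom, +-1.4 mm as the pulley sits differently each time.
- shaft_end (a point): Centre of the shaft's end, 105 mm up; a stub stands 10 mm higher. Key flat on the shaft: binds with its tip 22 to 50 mm below the pulley's top, then the push rises 6 to 15 N per mm; friction varies +-20 per cent. Gripped 1 mm off the shaft it binds 10 mm too high and slips when let go; pressed on the head by shut fingers it settles true. Squeeze on the shaft: 0.9 to 1.4 times the push.
- rack: Fixed wooden key block 130 (x) x 56 (y) x 38 mm with two blind pockets 28 mm deep at x = -34 and +34 mm, one holding the taper key and one the plain key, either way round. Origin: centre of the underside. The keys stand square to it, sloping face to +x; their tips are 10 mm above the bench.
- plain_key: Bystander: plain straight steel key 12 x 18 x 84 mm, no head, standing in the other pocket. Origin: underside.
- oil_can: Bystander: small aluminium oil can, 60 mm across, 165 mm high with its spout, standing on the bench. Origin: centre of its underside.
Not all that is in view belongs to the job. Leave any yellow look-alike of the taper_key alone.

How it is judged (in metres and radians):
On the way, in this order (a step that is already met when the one before it is completed fails the run):
1. the taper key is drawn out of the wooden block (z of taper_key in the frame of rack above 0.045 m), for 0.1 s.
2. its tip is in the keyway, at least 10 mm below the pulley's top (horizontal distance between taper_key and keyway below 0.008 m and z of taper_key in the frame of shaft below 0.08 m), for 0.2 s.
At the end, for the whole second after the job is handed in: The taper key stands at rest in the keyway, upright within 0.08 rad, its tip within 6 mm sideways of the keyway point and at least 20 mm below the pulley's top, sloping face outwards, let go, and still jammed: it presses on the shaft with more than 12 N (contact force between taper_key and shaft above 12 N and horizontal distance between taper_key and keyway below 0.006 m and z of taper_key in the frame of shaft below 0.07 m and x of key_slope in the frame of shaft above 0.026 m and angle between taper_key's own z axis and vertical below 0.08 rad and linear speed of taper_key below 0.01 m/s); the robot touches nothing.
It fails at once if the key is over-driven: it presses on the shaft with more than 32 N (contact force between taper_key and shaft above 32 N).
It fails at once if the key is let drop down the keyway (faster than 0.6 m/s with no finger on it) (horizontal distance between taper_key and keyway below 0.02 m and linear speed of taper_key above 0.6 m/s and contact force between the fingers and taper_key below 0.3 N).
It fails at once if the plain key is moved by more than 20 mm (distance of plain_key from where it was at the start of the episode above 0.02 m).
It fails at once if the oil can is moved by more than 30 mm (distance of oil_can from where it was at the start of the episode above 0.03 m).
It also fails if it takes over 45 s, if anything falls off the work surface, if the arm or the gripper's body presses on something with over 40 N, if the wrist force passes 120 N, or if a joint passes its speed limit or range.

ROBOT

A 6-joint arm with a two-finger parallel gripper is mounted at the origin on the work surface. World frame = base frame: x ahead of the robot, y to its left, z up, the work surface at z = 0. Lengths are in mm, angles in degrees, forces in N, time in s.
With the tool pointing down it reaches from about 275 to 775 mm from the base axis. Payload 14.6 kg.
Tool frame: the origin (TCP) lies between the finger pads; the fingertips stand 17 mm ahead of it and the grasp point (between the pads) lies 2 mm behind it; z points along the fingers, y is the direction in which the jaws open and shut (so a half turn about z gives the same grasp; the last joint's range is limited). The gripper opens to 85 mm and grips with 20 to 120 N. Pads are 22 mm wide; open, the fingers measure 114 mm over their backs; the gripper's body (76 mm by 85 mm) begins 54 mm behind the grasp point. The pads swing forward as they close: fully open they stand 13 mm farther back than shut.
Start: joints at [66.732, 15.075, -2.767, 72.158, 0, 81.102], TCP at [130.298, 508.577, 248.278] pointing down, gripper open.
Joint ranges: [-151.79, 151.79], [-50.71, 97.33], [-67.44, 78.34], [-121.81, 120.89], [-77.56, 73.72], [-180, 180]. Speed limits (degrees/s): [108.29, 108.29, 147.25, 159.86, 180, 180].

INTERFACE

Orientations are given as a 3x3 rotation matrix whose columns are the frame's x, y, z axes.
In Python, from bench import manip gives the robot as it stands.
- The arm moves only by the shell command python3 -m inch 'ROWS' [OPENING] [FORCE]. ROWS is JSON, a list that holds one entry, the list of rows, each a list of 6 numbers: the shift along the tool's x, y, z in m, then the turn, a rotation vector about the tool's x, y, z in degrees. In form: [[[x, y, z, rx, ry, rz], ...]]. A call has 1 to 5 rows; each row is the pose to reach, as a shift and turn from the pose commanded when the call began, along the tool's axes at that moment; what a row does not reach only later rows make up. A row lasts 1/10 s, in which the tool goes at most 50 mm and 8.59 degrees, less where a joint would pass 70% of its speed; a pose out of reach is approached as far as the arm can. A call with a gripper value outside its range is refused whole. OPENING is the opening in per cent of the stroke, from 0 (shut) to 100 (fully open), set as the call begins (- or left out, the last holds). The fingers move at their own pace and stop on an object; FORCE is the grip in N (left out, the last holds). Time passes only in rows, so rows that repeat a pose let the fingers close. It gives the time, the measured TCP pose, the force and the opening at its end, in the units of the state.
- manip.state(): the state, without advancing time (a new reading comes with each control period).
- manip.camera(name): name is "side" or "top"; returns a dict with "pixels" (400x640x3 uint8, blue, green, red), "K" (3x3 intrinsics, pixels), "dist_coeffs" ([k1, k2, p1, p2, k3] as OpenCV has them; the pictures are not rectified), "R" (3x3) and "t" (3): a world point X has camera coordinates R X + t. Camera axes: x right, y down, z forward; pixel columns grow to the right and rows downward; lengths in mm; the calibration is good to about 2 mm. A picture is of the moment at which its call begins. There is no depth.
- manip.hand_in(): hands the job in, once; it reports no verdict.
The state is a dict: "time_s": time; "q": joint angles; "dq": joint speeds; "joint_efforts": joint torques, N m; "ee_pos": TCP position; "ee_rot": TCP orientation; "contact_force": force on the tool from outside, world axes, zero at the start; "torque": the same for the moment, N m; "grip_width": finger opening in mm.
Only numpy, scipy, OpenCV 4.12 (cv2) and the standard library are available. Lean on these libraries where they do the work, as an engineer would, in place of code of your own. Each camera call takes 0.05 s, during which the arm holds its last target.

## Working session

There is one attempt and no reset: what is moved stays moved. The work goes in short steps, Python scripts to look and compute and a shell command to move; the robot and the scene stay as the last step left them, time stands still between calls to the robot, and variables do not carry over. Pictures are saved under pics/ and viewed, and the job is handed in when it is done.

```bash
mkdir -p pics; ls
python3 - <<'E'
from bench import manip
import cv2,numpy as np
for n in("side","top"):
    c=manip.camera(n); cv2.imwrite(f"pics/{n}0.png",c["pixels"]); print(n,c["K"],c["dist_coeffs"],c["R"],c["t"])
print(manip.state())
E
```

```text
pics
side [[408.77398882   0.         323.43756478]
 [  0.         408.77398882 196.87783743]
 [  0.           0.           1.        ]] [-0.069455  0.        0.        0.        0.      ] [[-0.85679312 -0.51562812  0.00576141]
 [-0.3116715   0.50892297 -0.8024078 ]
 [ 0.41081192 -0.68929315 -0.59674829]] [546.84821066 232.35896754 680.06990285]
top [[432.14138275   0.         324.09927407]
 [  0.         432.14138275 199.84100542]
 [  0.           0.           1.        ]] [-0.01979212  0.          0.          0.          0.        ] [[ 0.02860927 -0.99951153  0.01257811]
 [-0.99653296 -0.02950297 -0.0777922 ]
 [ 0.0781253  -0.01030892 -0.99689025]] [ 38.98149057 602.11145634 960.92470712]
{'time_s': 0.1, 'q': array([ 6.67336149e+01,  1.50956235e+01, -2.79924588e+00,  7.21586969e+01,
        8.24126522e-04,  8.11019692e+01]), 'dq': array([-0.0178794 , -0.00606161,  0.11709628, -0.0364185 ,  0.01505577,
       -0.06408625]), 'joint_efforts': array([ 4.69971652e-03, -6.38574815e+01,  3.85065007e+01,  1.00161717e-02,
       -7.46632008e-05, -7.36052584e-06]), 'ee_pos': array([130.19204744, 508.36738782, 247.88307522]), 'ee_rot': array([[-9.68720338e-01,  2.48154710e-01, -3.82509190e-04],
       [ 2.48154954e-01,  9.68719975e-01, -8.53198841e-04],
       [ 1.58818982e-04, -9.21432620e-04, -9.99999563e-01]]), 'contact_force': array([-1.13191639, -0.01622208, -0.23856773]), 'torque': array([0.02301486, 0.02751725, 0.03225216]), 'grip_width': 85.26993613430317}
```

View pics/side0.png

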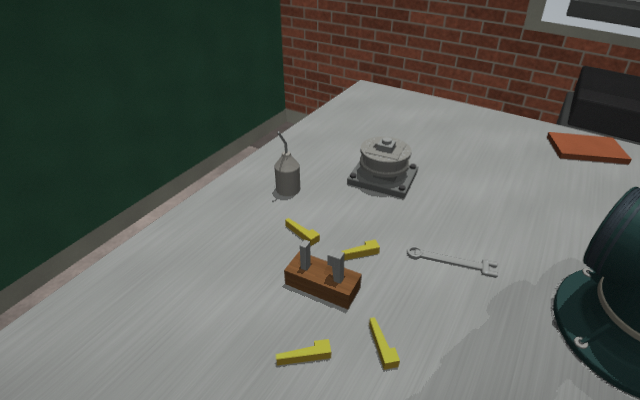

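View pics/top0.png

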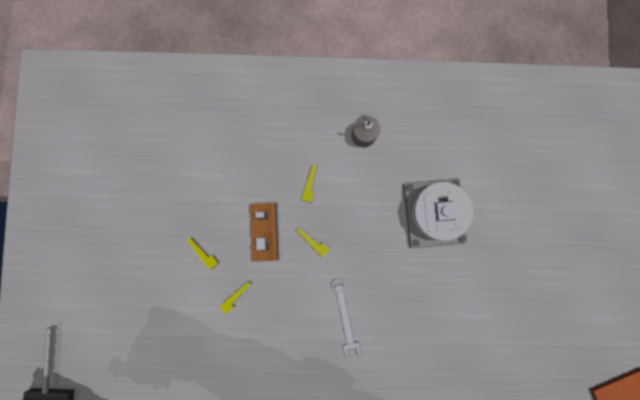

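```bash
cat > h.py <<'E'
import cv2,numpy as np
from bench import manip
def cam(n):
    c=manip.camera(n)
    for k in("K","dist_coeffs","R","t"): c[k]=np.array(c[k],float)
    return c
def proj(c,X):
    return cv2.projectPoints(np.array(X,float).reshape(-1,3),cv2.Rodrigues(c["R"])[0],c["t"],c["K"],c["dist_coeffs"])[0].reshape(-1,2)
def ray(c,p):
    u=cv2.undistortPoints(np.array(p,float).reshape(-1,1,2),c["K"],c["dist_coeffs"]).reshape(-1,2)
    d=np.c_[u,np.ones(len(u))]@c["R"]
    return -c["R"].T@c["t"],d
def onz(c,p,z):
    o,d=ray(c,p); return o+d*((z-o[2])/d[:,2])[:,None]
def crop(c,x0,y0,x1,y1,s,f):
    cv2.imwrite(f,cv2.resize(c["pixels"][y0:y1,x0:x1],None,fx=s,fy=s,interpolation=cv2.INTER_CUBIC))
E
python3 - <<'E'
from h import *
t=cam("top");s=cam("side")
a=cv2.resize(t["pixels"][195:270,235:295],None,fx=7,fy=7,interpolation=cv2.INTER_CUBIC)
b=cv2.resize(s["pixels"][230:310,275:370],None,fx=4,fy=4,interpolation=cv2.INTER_CUBIC)
o=np.zeros((525,800,3),np.uint8);o[:a.shape[0],:420]=a;o[:320,420:]=b[:, :380];cv2.imwrite("pics/rack.png",o)
a=cv2.resize(t["pixels"][170:255,395:480],None,fx=6,fy=6,interpolation=cv2.INTER_CUBIC)
b=cv2.resize(s["pixels"][130:200,345:420],None,fx=3.8,fy=3.8,interpolation=cv2.INTER_CUBIC)
o=np.zeros((510,800,3),np.uint8);o[:,:510]=a;o[:b.shape[0],510:510+b.shape[1]]=b;cv2.imwrite("pics/shaft.png",o)
E
```

```text
(no output)
```

View pics/rack.png

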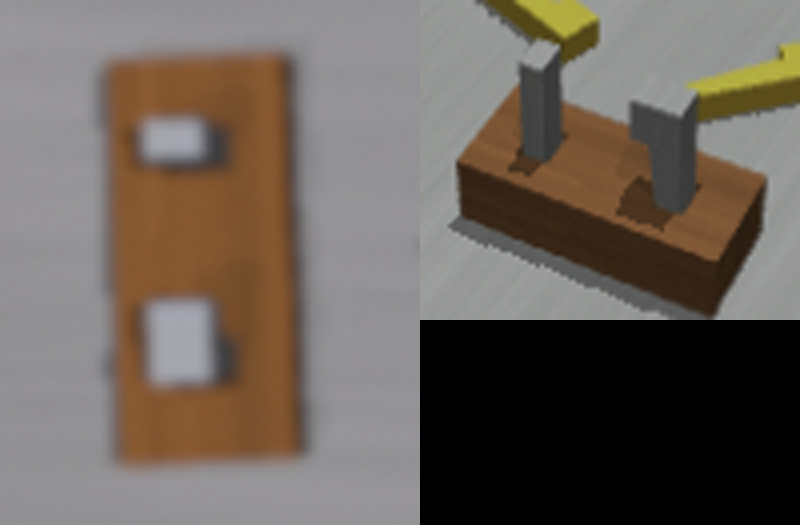

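View pics/shaft.png

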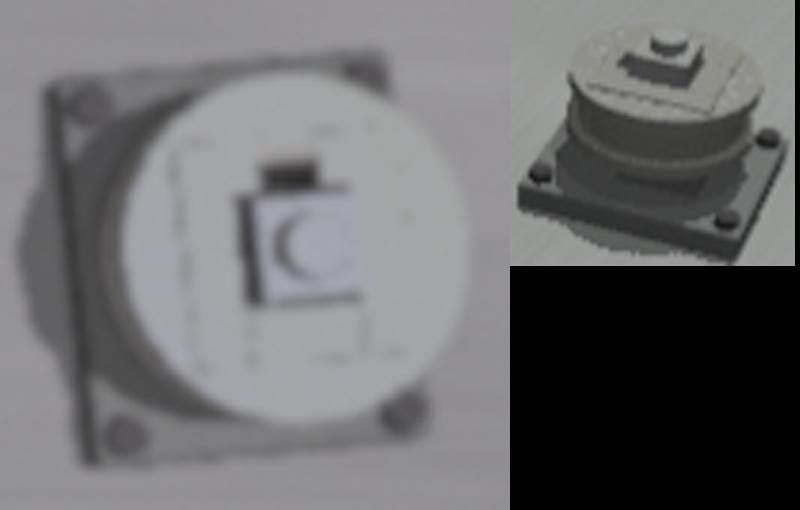

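```bash
cat > meas.py <<'E'
from h import *
t=cam("top");s=cam("side")
S=8
def up(c,x0,y0,x1,y1): return cv2.resize(c["pixels"][y0:y1,x0:x1],None,fx=S,fy=S,interpolation=cv2.INTER_CUBIC)
def topx(p,x0,y0): return (np.array(p,float)+.5)/S-.5+[x0,y0]
# rack
x0,y0=235,195
im=up(t,x0,y0,295,270);hsv=cv2.cvtColor(im,cv2.COLOR_BGR2HSV)
wood=((hsv[...,1]>100)&(hsv[...,0]<20)).astype(np.uint8)
ct=max(cv2.findContours(wood,0,1)[0],key=cv2.contourArea)
r=cv2.minAreaRect(ct);P=onz(t,topx(cv2.boxPoints(r),x0,y0),38);print("rack c",P.mean(0),np.linalg.norm(P[1]-P[0]),np.linalg.norm(P[2]-P[1]))
e=[(P[1]-P[0]),(P[2]-P[1])];L=max(e,key=np.linalg.norm);L=L*np.sign(L[0]);print("yaw",np.degrees(np.arctan2(L[1],L[0])))
inside=cv2.drawContours(np.zeros_like(wood),[cv2.convexHull(ct)],-1,1,-1)
g=((hsv[...,1]<70)&(hsv[...,2]>140)&(inside>0)).astype(np.uint8)
for c_ in cv2.findContours(g,0,1)[0]:
    if cv2.contourArea(c_)<S*S*10: continue
    r=cv2.minAreaRect(c_);Q=onz(t,topx(cv2.boxPoints(r),x0,y0),96);L=Q[1]-Q[0]
    print("key",topx(r[0],x0,y0),Q.mean(0),np.linalg.norm(Q[1]-Q[0]),np.linalg.norm(Q[2]-Q[1]),np.degrees(np.arctan2(L[1],L[0])))
# pulley etc
x0,y0=395,165
im=up(t,x0,y0,485,260)
gray=cv2.cvtColor(im,cv2.COLOR_BGR2GRAY)
print(gray[S*45,::S*3],gray[::S*3,S*48])
for th in(175,180,185,190,200,210):
    m=(gray>th).astype(np.uint8);ct=max(cv2.findContours(m,0,1)[0],key=cv2.contourArea)
    print(th,cv2.contourArea(ct)/64,topx(cv2.minAreaRect(ct)[0],x0,y0))
d=(gray<100).astype(np.uint8)
E
python3 meas.py
```

```text
rack c [524.91521146 189.12369663  38.        ] 57.17543422027314 127.44102373739011
yaw 3.9620568094457287
key [260.18624496 243.6504631 ] [499.30651712 188.09883455  96.        ] 16.868410081525067 24.795717428118838 -86.40066072628133
key [259.0625 214.    ] [561.16594812 192.91562534  96.        ] 16.792699634569402 11.294785391275012 -88.31433558381626
[147 120  96  96  58  73  87 146 166 166 158 166 166 144  81 146 133 167
 166 166 165 165 165 165 165 166 157 146 146 147] [149 147 149 149 149 118 156 166 165 166 158  77  60 158 126 133 119 148
 154 154 166 165 165 165 165 153 122 131 145 146 148 147]Traceback (most recent call last):
  File "meas.py", line 25, in <module>
    m=(gray>th).astype(np.uint8);ct=max(cv2.findContours(m,0,1)[0],key=cv2.contourArea)
                                    ~~~^^^^^^^^^^^^^^^^^^^^^^^^^^^^^^^^^^^^^^^^^^^^^^^^
ValueError: max() iterable argument is empty
```

Run:
```python
from h import *
t=cam("top");s=cam("side")
a=cv2.resize(t["pixels"][190:230,425:470],None,fx=15,fy=15,interpolation=cv2.INTER_CUBIC)
cv2.imwrite("pics/se.png",cv2.normalize(a,None,0,255,cv2.NORM_MINMAX))
b=cv2.resize(s["pixels"][130:200,345:425],None,fx=10,fy=8.5,interpolation=cv2.INTER_CUBIC)
b=cv2.resize(s["pixels"][130:200,342:422],None,fx=8,fy=8,interpolation=cv2.INTER_CUBIC)
cv2.imwrite("pics/ss.png",cv2.normalize(b,None,0,255,cv2.NORM_MINMAX))
print("cams",-t["R"].T@t["t"],-s["R"].T@s["t"])
```

```text
cams [ 523.83615439   66.63262496 1004.28573217] [261.57462934 632.48502392 589.1265873 ]
```

View pics/se.png

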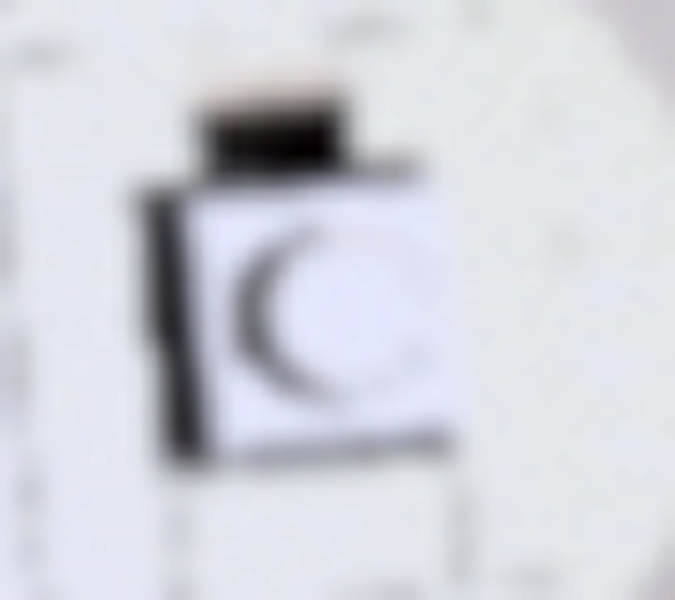

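View pics/ss.png

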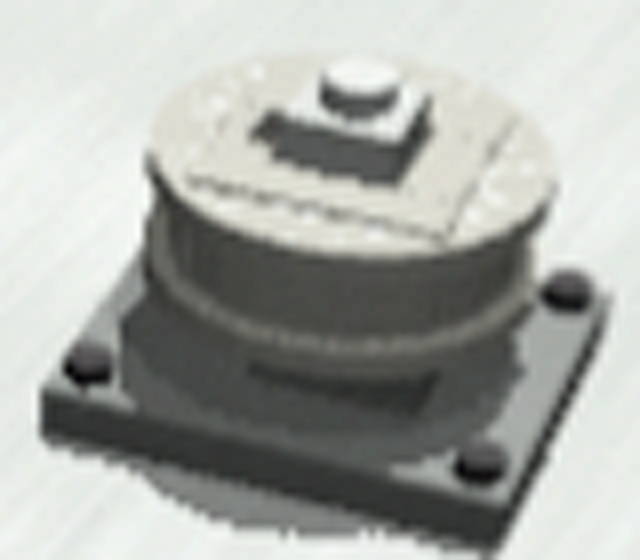

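Run:
```python
from h import *
t=cam("top");s=cam("side")
f=lambda P,x0,y0,S:(np.array(P,float)+.5)/S-.5+[x0,y0]
print("shaft top TL BL BR TR",onz(t,f([(188,197),(212,458),(457,437),(442,180)],425,190,15),105))
sl=onz(t,f([(205,112),(340,105),(345,168),(208,180)],425,190,15),90);print("slot",sl,sl.mean(0))
b=onz(t,f([(66,85),(385,50),(430,435),(97,464)],395,170,6),20);print("base",b,b.mean(0))
print([np.linalg.norm(b[i]-b[i-1]) for i in range(4)])
bs=onz(s,f([(42,385),(492,510),(605,300)],342,130,8),20);print("base side",bs,(bs[0]+bs[2])/2,[np.linalg.norm(bs[i]-bs[i-1]) for i in range(3)])
ss=onz(s,f([(285,108),(403,142),(428,98)],342,130,8),105);print("shaft side",ss,(ss[0]+ss[2])/2)
# pulley circle, top
g=cv2.cvtColor(t["pixels"],cv2.COLOR_BGR2GRAY)[165:260,400:485]
for a,p in((60,25),(100,20)):
  c=cv2.HoughCircles(cv2.resize(g,None,fx=4,fy=4,interpolation=cv2.INTER_CUBIC),cv2.HOUGH_GRADIENT,1,400,param1=a,param2=p,minRadius=100,maxRadius=140)
  if c is not None:
    c=c[0,0];print("pulley",onz(t,f([c[:2]],400,165,4),90),c[2]/4)
```

```text
shaft top TL BL BR TR [[ 595.38171013 -179.55199918  105.        ]
 [ 559.01835157 -183.22341881  105.        ]
 [ 562.92586065 -217.57846332  105.        ]
 [ 598.81925712 -215.27769234  105.        ]]
slot [[ 608.76925258 -185.99083041   90.        ]
 [ 610.34433395 -205.30827914   90.        ]
 [ 601.37169562 -206.08067842   90.        ]
 [ 599.08181865 -186.49689652   90.        ]] [ 604.8917752  -195.96917112   90.        ]
base [[ 643.60136265 -129.71902651   20.        ]
 [ 660.89443673 -252.6995387    20.        ]
 [ 513.91556851 -270.61369801   20.        ]
 [ 499.49272943 -143.55359983   20.        ]] [ 579.47602433 -199.14646576   20.        ]
[np.float64(144.77117664663507), np.float64(124.19040538562633), np.float64(148.06655533225103), np.float64(127.87606045654162)]
base side [[ 645.01268503 -124.01914229   20.        ]
 [ 499.62588221 -135.6737554    20.        ]
 [ 512.21050624 -263.96108677   20.        ]] [ 578.61159563 -193.99011453   20.        ] [np.float64(192.92528739112603), np.float64(145.85318796276653), np.float64(128.90311148809175)]
shaft side [[ 596.45568548 -181.8941234   105.        ]
 [ 557.68069568 -181.70971749  105.        ]
 [ 561.9219025  -210.77525329  105.        ]] [ 579.18879399 -196.33468835  105.        ]
pulley [[ 580.792101   -197.56883358   90.        ]] 28.825
```

Run:
```python
from h import *
t=cam("top");s=cam("side")
f=lambda P,x0,y0,S:(np.array(P,float)+.5)/S-.5+[x0,y0]
b=onz(t,f([(92,103),(366,72),(403,411),(126,436)],395,170,6),26);print(b,b.mean(0))
for i,j,o in((3,0,0),(2,1,0),(0,1,90),(3,2,90)):
  d=b[j]-b[i];print(np.degrees(np.arctan2(d[1],d[0]))+o,np.linalg.norm(d))
b=onz(s,f([(88,362),(481,463),(566,290)],342,130,8),26);print(b,(b[0]+b[2])/2)
for i,j,o in((1,0,0),(1,2,90)):
  d=b[j]-b[i];print(np.degrees(np.arctan2(d[1],d[0]))+o,np.linalg.norm(d))
# key head in side view: top-face corners in 'rack.png' coords
k=onz(s,f([(630,104),(678,118),(697,90)],275,230,4)-[105,0],96);print("head side",k,(k[0]+k[2])/2)
```

```text
[[ 636.27990894 -138.54708156   26.        ]
 [ 651.36817007 -243.47345808   26.        ]
 [ 522.73822614 -258.22647803   26.        ]
 [ 510.44501682 -153.10279973   26.        ]] [ 580.20783049 -198.33745435   26.        ]
6.5982586461979285 126.67394762065743
6.542864503087103 129.47321758570388
8.182955430109374 106.00566076760322
6.669900042955717 105.84002425824934
[[ 634.85223611 -134.85212922   26.        ]
 [ 509.03942347 -148.23156845   26.        ]
 [ 522.55118606 -253.53431707   26.        ]] [ 578.70171109 -194.19322314   26.        ]
6.070248745817384 126.52222420239751
7.311867408471116 106.16608024668312
head side [[509.60881283 202.69811575  96.        ]
 [488.15635413 199.33653503  96.        ]
 [489.39097896 180.50935482  96.        ]] [499.4998959  191.60373528  96.        ]
```

```bash
cat > go.py <<'E'
# python3 go.py X Y Z YAW(of tool y axis, deg): remaining shift in tool axes
import sys;from h import *
from scipy.spatial.transform import Rotation as Ro
s=manip.state();R=s["ee_rot"];X,Y,Z,a=map(float,sys.argv[1:5]);a=np.radians(a)
y=np.array([-np.sin(a),np.cos(a),0]);z=np.array([0,0,-1.]);T=np.c_[np.cross(y,z),y,z]
d=R.T@(np.array([X,Y,Z])-s["ee_pos"]);r=Ro.from_matrix(R.T@T).as_rotvec(degrees=True)
print("shift m",np.round(d/1000,4),"rot",np.round(r,2),"F",np.round(s["contact_force"],2),"w",s["grip_width"],"t",s["time_s"])
E
python3 go.py 501.2 189 150 4
python3 -m inch '[[[-0.2,-0.1,0,0,0,-8.5],[-0.2,-0.1,0,0,0,-17],[-0.2,-0.1,0,0,0,-18.4],[-0.2,-0.1,0,0,0,-18.4],[-0.2,-0.1,0,0,0,-18.4]]]' 100 40
python3 go.py 501.2 189 150 4
```

```text
shift m [-0.4386 -0.2175  0.0983] rot [  0.     0.   -18.37] F [0.11 0.03 0.3 ] w 85.81173330766543 t 0.6
time_s: 1.1
ee_pos: [300.9, 360.2, 248.4]
ee_rot: [[-0.998, -0.069, 0.001], [-0.069, 0.998, 0.0], [-0.001, -0.0, -1.0]]
contact_force: [0.5, 1.4, -0.7]
grip_width: 85.5
shift m [-0.1879 -0.1846  0.0985] rot [-0.    0.03 -0.02] F [ 0.48  1.37 -0.72] w 85.4764952177502 t 1.1
```

```bash
python3 -m inch '[[[-0.188,-0.185,0,0,0,0],[-0.188,-0.185,0,0,0,0],[-0.188,-0.185,0,0,0,0],[-0.188,-0.185,0.03,0,0,0],[-0.188,-0.185,0.06,0,0,0]]]' 70
python3 -m inch '[[[0,0,0,0,0,0],[0,0,0,0,0,0]]]'
python3 go.py 501.2 189 150 4
python3 - <<'E'
from h import *
t=cam("top");s=cam("side");print(manip.state()["ee_pos"])
a=cv2.resize(t["pixels"][190:280,220:310],None,fx=4.4,fy=4.4,interpolation=cv2.INTER_CUBIC)
b=cv2.resize(s["pixels"][190:310,270:370],None,fx=4,fy=4,interpolation=cv2.INTER_CUBIC)
o=np.zeros((480,800,3),np.uint8);o[:396,:396]=a;o[:,400:]=b;cv2.imwrite("pics/hov.png",o)
E
```

```text
time_s: 1.6
ee_pos: [483.7, 205.2, 207.4]
ee_rot: [[-0.998, -0.069, 0.004], [-0.069, 0.998, 0.001], [-0.004, 0.001, -1.0]]
contact_force: [-0.2, 1.9, 0.1]
grip_width: 59.6
time_s: 1.8
ee_pos: [480.9, 206.3, 205.8]
ee_rot: [[-0.998, -0.069, -0.001], [-0.069, 0.998, -0.0], [0.001, -0.0, -1.0]]
contact_force: [-0.7, 0.1, 0.3]
grip_width: 59.6
shift m [-0.0192 -0.0187  0.0557] rot [-0.   -0.08 -0.07] F [-0.69  0.14  0.34] w 59.648206513662736 t 1.8
[480.46794808 207.47270931 206.86905757]
```

View pics/hov.png

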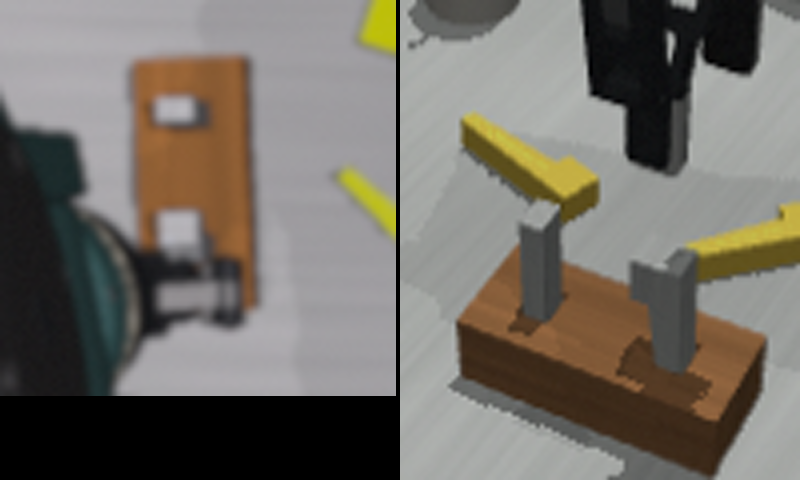

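```bash
python3 -m inch '[[[-0.02,-0.0185,0.02,0,0,0],[-0.02,-0.0185,0.056,0,0,0],[-0.02,-0.0185,0.056,0,0,0],[-0.02,-0.0185,0.056,0,0,0]]]' 60
python3 - <<'E'
from h import *
t=cam("top");s=cam("side")
for i in range(3): cam("top");print(manip.state()["ee_pos"])
b=cv2.resize(s["pixels"][190:310,270:370],None,fx=5,fy=5,interpolation=cv2.INTER_CUBIC)
cv2.imwrite("pics/hov2.png",b)
E
```

```text
time_s: 2.3
ee_pos: [501.4, 190.7, 151.4]
ee_rot: [[-0.997, -0.072, -0.0], [-0.072, 0.997, 0.0], [0.0, 0.0, -1.0]]
contact_force: [-0.3, 0.1, 0.6]
grip_width: 51.2
[502.48005652 190.5779636  152.12006767]
[502.50023312 190.43617597 151.88986551]
[502.45799977 190.31033093 151.57853603]
```

View pics/hov2.png

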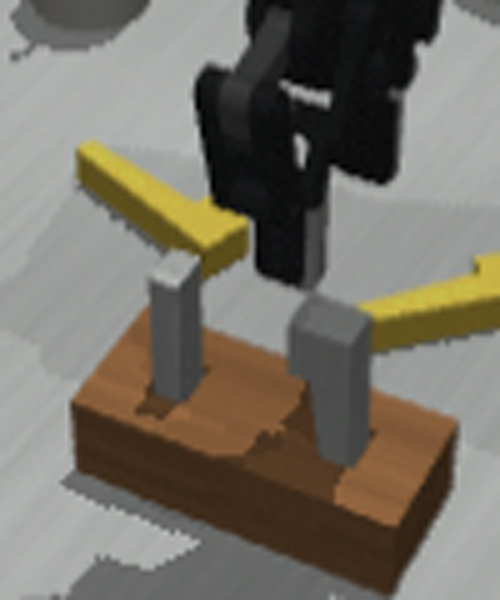

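Run:
```python
from h import *
s=cam("side");e=manip.state();P=e["ee_pos"];R=e["ee_rot"]
for z in(17,10,6):
  print(z,(proj(s,[P+R@[x,y,z] for x,y in((11,25.6),(-11,25.6),(11,-25.6),(-11,-25.6))])-[270,190])*5+2)
```

```text
17 [[323.22463583 290.81332725]
 [262.01264365 269.04227234]
 [389.18935806 197.09227846]
 [330.44059834 177.5123036 ]]
10 [[323.74055332 274.81450882]
 [262.12482129 253.08909068]
 [390.08251405 181.35238777]
 [330.96448461 161.82727932]]
6 [[324.03820576 265.57661225]
 [262.18960579 243.87891898]
 [390.59740077 172.27005859]
 [331.26649475 152.7777899 ]]
```

```bash
python3 -m inch '[[[0.001,0,0.03,0,0,0],[0.001,0,0.06,0,0,0],[0.001,0,0.0645,0,0,0],[0.001,0,0.0645,0,0,0]]]'
python3 -m inch '[[[0,0,0,0,0,0],[0,0,0,0,0,0],[0,0,0,0,0,0],[0,0,0,0,0,0],[0,0,0,0,0,0]]]' 0 30
python3 -m inch '[[[0,0,0,0,0,0],[0,0,0,0,0,0],[0,0,0,0,0,0]]]' 
python3 go.py 501.2 190 87 4
```

```text
time_s: 3.0
ee_pos: [500.9, 189.8, 86.0]
ee_rot: [[-0.998, -0.07, -0.001], [-0.07, 0.998, -0.0], [0.001, -0.0, -1.0]]
contact_force: [0.6, 0.1, -0.2]
grip_width: 51.3
time_s: 3.5
ee_pos: [501.9, 190.0, 87.0]
ee_rot: [[-0.998, -0.07, 0.002], [-0.07, 0.998, 0.001], [-0.002, 0.0, -1.0]]
contact_force: [-0.5, 0.4, 7.8]
grip_width: 17.1
time_s: 3.8
ee_pos: [501.9, 190.0, 87.0]
ee_rot: [[-0.998, -0.07, 0.002], [-0.07, 0.998, 0.001], [-0.002, 0.0, -1.0]]
contact_force: [-1.0, 0.4, 8.4]
grip_width: 17.7
shift m [0.0007 0.0001 0.    ] rot [0.02 0.13 0.03] F [-1.01  0.41  8.36] w 17.678125225198773 t 3.8
```

```bash
python3 -m inch '[[[0,0,-0.005,0,0,0],[0,0,-0.02,0,0,0],[0,0,-0.05,0,0,0],[0,0,-0.09,0,0,0],[0,0,-0.13,0,0,0]]]' 0 40
python3 -m inch '[[[0,0,0,0,0,0],[0,0,0,0,0,0]]]' 
python3 go.py 603 -196.4 217 6.7
python3 - <<'E'
from h import *
s=cam("side")
b=cv2.resize(s["pixels"][150:310,260:380],None,fx=3.7,fy=3.7,interpolation=cv2.INTER_CUBIC)
cv2.imwrite("pics/lift.png",b)
E
```

```text
time_s: 4.3
ee_pos: [500.6, 189.7, 217.7]
ee_rot: [[-0.998, -0.07, -0.0], [-0.07, 0.998, -0.0], [0.0, -0.0, -1.0]]
contact_force: [0.6, 0.9, -1.9]
grip_width: 17.4
time_s: 4.5
ee_pos: [501.4, 189.9, 216.5]
ee_rot: [[-0.998, -0.07, 0.002], [-0.07, 0.998, 0.0], [-0.002, 0.0, -1.0]]
contact_force: [-0.4, 0.2, -1.3]
grip_width: 17.3
shift m [-0.0742 -0.3925 -0.0005] rot [ 0.01  0.1  -2.67] F [-0.38  0.2  -1.31] w 17.31688552594241 t 4.5
```

View pics/lift.png

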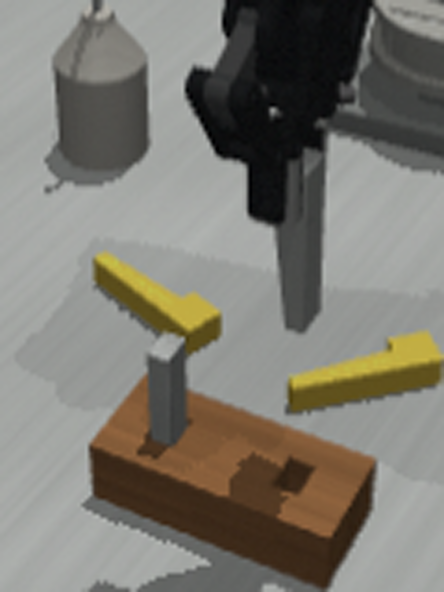

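Run:
```python
from h import *
s=cam("side");e=manip.state();P=e["ee_pos"];R=e["ee_rot"]
f=lambda P,x0,y0,S:(np.array(P,float)+.5)/S-.5+[x0,y0]
print(P)
for z in(138,140,142):
  for q in onz(s,f([(284,324),(303,331),(321,321)],260,150,3.7),z): print(z,q.round(1),(R.T@(q-P)).round(1))
print(((proj(s,[P+R@[-x,y,77] for x,y in((-14.5+0.5,9),(-5,9),(-14,-9))])-[260,150])*3.7+1.4).round(0))
```

```text
[500.55411188 189.64419769 214.86343687]
138 [497.1 195.  138. ] [ 2.9  5.6 76.9]
138 [487.8 194.6 138. ] [12.3  5.8 76.9]
138 [484.1 184.7 138. ] [16.6 -3.7 76.9]
140 [496.1 196.9 140. ] [ 3.8  7.6 74.9]
140 [486.8 196.5 140. ] [13.2  7.8 74.9]
140 [483.1 186.7 140. ] [17.5 -1.7 74.9]
142 [495.  198.8 142. ] [ 4.7  9.6 72.9]
142 [485.7 198.5 142. ] [14.   9.9 72.9]
142 [482.1 188.7 142. ] [18.3  0.4 72.9]
[[303. 337.]
 [285. 330.]
 [321. 312.]]
```

```bash
python3 go.py 611.8 -193.2 212 6.7
python3 -m inch '[[[-0.083,-0.04,0,0,0,-2.7],[-0.083,-0.09,0,0,0,-2.7],[-0.083,-0.135,0,0,0,-2.7],[-0.083,-0.18,0,0,0,-2.7],[-0.083,-0.22,0,0,0,-2.7]]]'
python3 go.py 611.8 -193.2 212 6.7
```

```text
shift m [-0.0841 -0.3897  0.0028] rot [-0.01 -0.08 -2.67] F [-0.24 -0.73 -1.32] w 17.32325670688091 t 4.6
time_s: 5.1
ee_pos: [598.6, -20.1, 214.1]
ee_rot: [[-0.993, -0.117, -0.002], [-0.117, 0.993, 0.0], [0.002, 0.001, -1.0]]
contact_force: [0.8, -0.2, -1.2]
grip_width: 17.5
shift m [ 0.0072 -0.1734  0.002 ] rot [ 0.04 -0.14  0.04] F [ 0.8  -0.2  -1.24] w 17.457412433422196 t 5.1
```

```bash
python3 -m inch '[[[0.0072,-0.04,0,0,0,0],[0.0072,-0.09,0,0,0,0],[0.0072,-0.14,0,0,0,0],[0.0072,-0.173,0,0,0,0],[0.0072,-0.173,0,0,0,0]]]'
python3 -m inch '[[[0,0,0.005,0,0,0],[0,0,0.01,0,0,0],[0,0,0.01,0,0,0]]]'
python3 go.py 611.8 -193.2 202 6.7
python3 - <<'E'
from h import *
s=cam("side");t=cam("top")
print(manip.state()["ee_pos"])
b=cv2.resize(s["pixels"][105:205,340:425],None,fx=5.6,fy=5.6,interpolation=cv2.INTER_CUBIC)
a=cv2.resize(t["pixels"][170:250,400:480],None,fx=4,fy=4,interpolation=cv2.INTER_CUBIC)
o=np.zeros((560,800,3),np.uint8);o[:,:476]=b;o[:320,478:798]=a;cv2.imwrite("pics/above.png",o)
E
```

```text
time_s: 5.6
ee_pos: [611.5, -194.9, 213.6]
ee_rot: [[-0.994, -0.113, -0.003], [-0.113, 0.994, 0.0], [0.002, 0.001, -1.0]]
contact_force: [-0.9, 1.0, -2.3]
grip_width: 17.6
time_s: 5.9
ee_pos: [611.5, -189.5, 204.5]
ee_rot: [[-0.993, -0.118, -0.002], [-0.118, 0.993, 0.001], [0.002, 0.001, -1.0]]
contact_force: [-0.7, 0.6, -1.5]
grip_width: 17.1
shift m [ 0.0001 -0.0037  0.0025] rot [ 0.06 -0.09  0.1 ] F [-0.73  0.6  -1.51] w 17.118939086529704 t 5.9
[ 611.84534281 -189.85332097  205.57223849]
```

View pics/above.png

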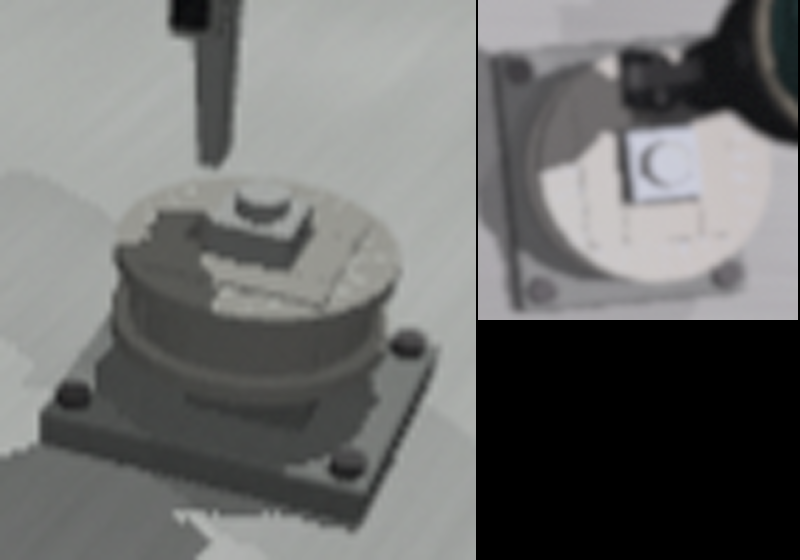

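```bash
python3 -m inch '[[[0,-0.003,0.01,0,0,0],[0,-0.003,0.02,0,0,0],[0,-0.003,0.02,0,0,0],[0,-0.003,0.02,0,0,0],[0,-0.003,0.02,0,0,0]]]'
python3 go.py 611.4 -192.5 185 6.7
python3 - <<'E'
from h import *
s=cam("side");t=cam("top")
P=manip.state()["ee_pos"];R=manip.state()["ee_rot"];print(P)
b=cv2.resize(s["pixels"][125:175,350:410],None,fx=12,fy=12,interpolation=cv2.INTER_CUBIC)
a=np.radians(6.7);C=np.array([579.2,-196.3,0])
w=lambda x,y,z:C+[x*np.cos(a)-y*np.sin(a),x*np.sin(a)+y*np.cos(a),z]
def dr(X,col):
    for p in (proj(s,X)-[350,125]+.5)*12-.5: cv2.circle(b,tuple(int(v) for v in p),3,col,-1)
dr([w(18,11,90),w(30.6,11,90),w(30.6,-11,90)],(0,0,255))
dr([w(18,18,105),w(-18,18,105),w(-18,-18,105)],(0,255,0))
dr([P+R@[13.6,9,74.5],P+R@[4.6,9,74.5],P+R@[13.6,-9,74.5]],(255,0,0))
cv2.imwrite("pics/ab2.png",b)
E
```

```text
time_s: 6.5
ee_pos: [612.4, -193.9, 186.0]
ee_rot: [[-0.993, -0.117, 0.0], [-0.117, 0.993, -0.0], [-0.0, -0.0, -1.0]]
contact_force: [0.2, 0.5, -1.7]
grip_width: 17.3
shift m [0.0008 0.0015 0.001 ] rot [-0.01  0.01  0.03] F [ 0.23  0.45 -1.7 ] w 17.345191185410602 t 6.5
[ 612.48275867 -193.92328547  186.06438669]
```

View pics/ab2.png

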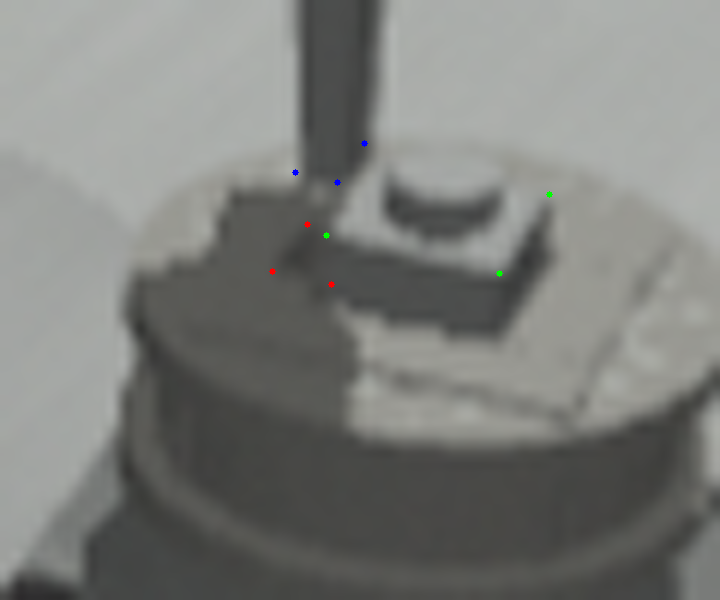

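Run:
```python
from h import *
s=cam("side")
b=cv2.resize(s["pixels"][130:155,365:395],None,fx=24,fy=24,interpolation=cv2.INTER_CUBIC)
b=np.clip((b.astype(float)-50)*1.8,0,255).astype(np.uint8)
cv2.imwrite("pics/ab3.png",b)
```

```text
(no output)
```

View pics/ab3.png

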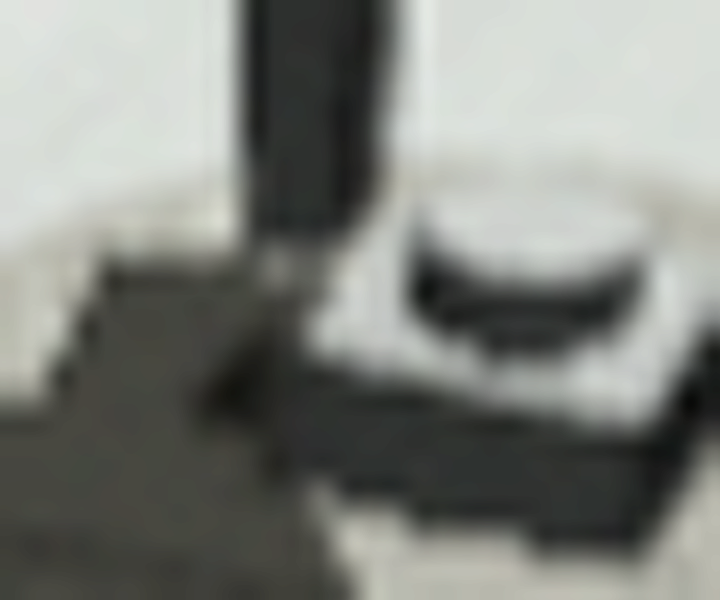

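Run:
```python
from h import *
s=cam("side");e=manip.state();P=e["ee_pos"];R=e["ee_rot"];print(P)
f=lambda P:(np.array(P,float)+.5)/24-.5+[365,130]
a=np.radians(6.7);C=np.array([579.2,-196.3,0]);M=np.array([[np.cos(a),-np.sin(a),0],[np.sin(a),np.cos(a),0],[0,0,1]])
for z in (110,111,112,113):
  for q in onz(s,f([(250,228),(345,240),(382,165)]),z): print(z,(R.T@(q-P)).round(1),(M.T@(q-C)).round(1))
print("slot outer +y corner",M.T@(onz(s,f([(200,397)]),90)[0]-C))
print("shaft corner",M.T@(onz(s,f([(300,345),(635,430)]),105)-C).T)
```

```text
[ 612.44374708 -193.91147279  186.01370808]
110 [ 5.6  5.7 76. ] [ 27.7   4.2 110. ]
110 [15.2  4.  76. ] [ 18.1   2.4 110. ]
110 [ 13.7 -12.9  76. ] [ 19.7 -14.5 110. ]
111 [ 6.2  7.5 75. ] [ 27.2   5.9 111. ]
111 [15.7  5.8 75. ] [ 17.6   4.2 111. ]
111 [ 14.2 -11.1  75. ] [ 19.2 -12.7 111. ]
112 [ 6.7  9.3 74. ] [ 26.7   7.7 112. ]
112 [16.2  7.6 74. ] [ 17.1   6.  112. ]
112 [14.7 -9.3 74. ] [ 18.7 -10.8 112. ]
113 [ 7.2 11.  73. ] [ 26.1   9.5 113. ]
113 [16.7  9.3 73. ] [ 16.6   7.8 113. ]
113 [15.2 -7.5 73. ] [ 18.2  -9.  113. ]
slot outer +y corner [31.13374541  5.04470801 90.        ]
shaft corner [[ 17.89009118 -17.76282616]
 [ 16.39525275  18.56105516]
 [105.         105.        ]]
```

```bash
python3 -m inch '[[[-0.0015,0.001,0.0,0,0,0],[-0.0015,0.001,0.006,0,0,0],[-0.0015,0.001,0.012,0,0,0],[-0.0015,0.001,0.016,0,0,0],[-0.0015,0.001,0.016,0,0,0]]]'
python3 - <<'E'
from h import *
s=cam("side")
b=cv2.resize(s["pixels"][130:155,365:395],None,fx=24,fy=24,interpolation=cv2.INTER_CUBIC)
b=np.clip((b.astype(float)-30)*1.8,0,255).astype(np.uint8)
cv2.imwrite("pics/ab4.png",b);print(manip.state()["ee_pos"])
E
```

```text
time_s: 7.2
ee_pos: [613.3, -192.6, 168.8]
ee_rot: [[-0.993, -0.117, -0.001], [-0.117, 0.993, 0.001], [0.001, 0.001, -1.0]]
contact_force: [-0.0, 0.0, -0.6]
grip_width: 17.7
[ 613.48823446 -192.61742602  169.30238949]
```

View pics/ab4.png

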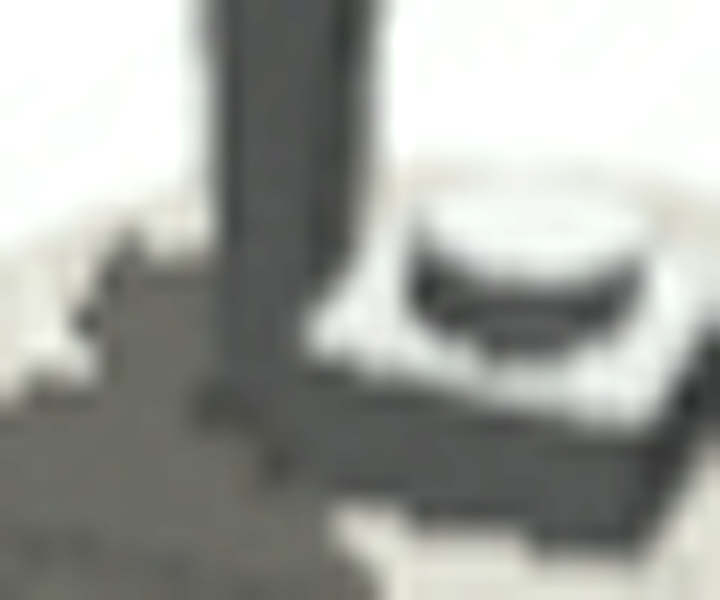

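```bash
python3 -m inch '[[[0,-0.001,0.002,0,0,0],[0,-0.001,0.004,0,0,0],[0,-0.001,0.0055,0,0,0],[0,-0.001,0.0055,0,0,0]]]'
python3 -m inch '[[[0,0,0.001,0,0,0],[0,0,0.002,0,0,0]]]'
python3 -m inch '[[[0,0,0.001,0,0,0],[0,0,0.002,0,0,0]]]'
```

```text
time_s: 7.65
ee_pos: [613.8, -193.7, 164.0]
ee_rot: [[-0.993, -0.117, -0.0], [-0.117, 0.993, 0.0], [0.0, 0.0, -1.0]]
contact_force: [0.8, -0.0, -1.1]
grip_width: 17.4
time_s: 7.85
ee_pos: [613.9, -193.7, 162.3]
ee_rot: [[-0.993, -0.117, 0.0], [-0.117, 0.993, -0.0], [-0.0, -0.0, -1.0]]
contact_force: [0.2, -0.3, -1.7]
grip_width: 17.2
time_s: 8.05
ee_pos: [613.8, -193.7, 160.2]
ee_rot: [[-0.993, -0.117, -0.0], [-0.117, 0.993, -0.0], [0.0, -0.0, -1.0]]
contact_force: [0.0, -0.3, -1.0]
grip_width: 17.6
```

```bash
python3 -m inch '[[[0,0,0.002,0,0,0],[0,0,0.004,0,0,0],[0,0,0.004,0,0,0]]]'
python3 -m inch '[[[0,0,0.002,0,0,0],[0,0,0.004,0,0,0],[0,0,0.004,0,0,0]]]'
python3 - <<'E'
from h import *
s=cam("side")
b=cv2.resize(s["pixels"][115:165,355:405],None,fx=12,fy=12,interpolation=cv2.INTER_CUBIC)
b=np.clip((b.astype(float)-30)*1.8,0,255).astype(np.uint8)
cv2.imwrite("pics/in1.png",b);print(manip.state()["ee_pos"])
E
```

```text
time_s: 8.35
ee_pos: [613.7, -193.6, 155.9]
ee_rot: [[-0.993, -0.117, -0.0], [-0.117, 0.993, 0.0], [0.0, 0.0, -1.0]]
contact_force: [-1.0, -0.6, -0.8]
grip_width: 17.1
time_s: 8.65
ee_pos: [613.7, -193.6, 151.9]
ee_rot: [[-0.993, -0.117, -0.0], [-0.117, 0.993, 0.0], [0.0, 0.0, -1.0]]
contact_force: [-0.2, 0.5, -1.0]
grip_width: 17.3
[ 613.73967066 -193.63680756  152.08229777]
```

View pics/in1.png

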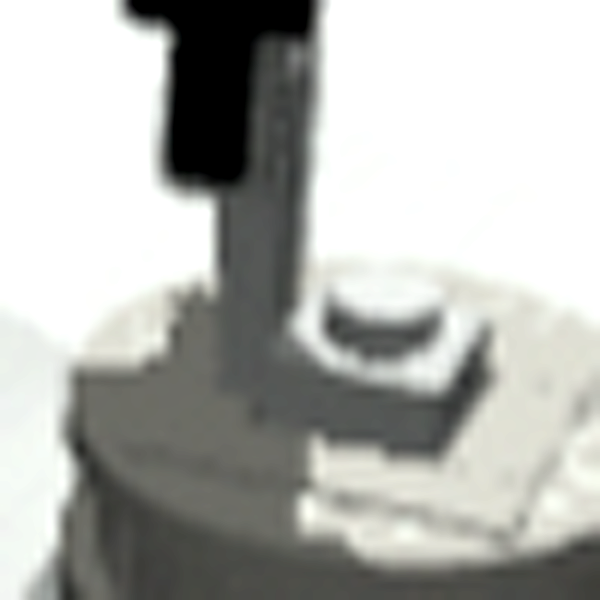

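```bash
python3 -m inch '[[[0.0005,0,0,0,0,0],[0.0005,0,0,0,0,0]]]'|grep -E "pos|force"
python3 -m inch '[[[0.0005,0,0,0,0,0],[0.0005,0,0,0,0,0]]]'|grep -E "pos|force"
python3 -m inch '[[[0.0005,0,0,0,0,0],[0.0005,0,0,0,0,0]]]'|grep -E "pos|force"
```

```text
ee_pos: [613.3, -193.7, 152.3]
contact_force: [-0.0, 0.5, -0.3]
ee_pos: [612.8, -193.8, 152.3]
contact_force: [0.1, -0.0, -1.2]
ee_pos: [612.3, -193.9, 152.3]
contact_force: [-0.2, -0.6, -0.8]
```

```bash
python3 -m inch '[[[0.0005,0,0,0,0,0],[0.0005,0,0,0,0,0]]]'|grep -E "pos|force"
python3 -m inch '[[[0.0005,0,0,0,0,0],[0.0005,0,0,0,0,0]]]'|grep -E "pos|force"
python3 -m inch '[[[0.0004,0,0,0,0,0],[0.0004,0,0,0,0,0]]]'|grep -E "pos|force"
```

```text
ee_pos: [611.9, -193.9, 152.3]
contact_force: [0.8, 0.0, -1.7]
ee_pos: [611.7, -194.0, 152.4]
contact_force: [3.0, 1.0, -1.9]
ee_pos: [611.5, -194.0, 152.4]
contact_force: [4.8, 1.2, -3.0]
```

```bash
python3 -m inch '[[[-0.0005,0,0,0,0,0],[-0.0005,0,0.002,0,0,0],[-0.0005,0,0.004,0,0,0],[-0.0005,0,0.004,0,0,0]]]'|grep -E "pos|force"
python3 -m inch '[[[0,0,0.0015,0,0,0],[0,0,0.003,0,0,0],[0,0,0.003,0,0,0]]]'|grep -E "pos|force"
python3 -m inch '[[[0,0,0.001,0,0,0],[0,0,0.002,0,0,0],[0,0,0.002,0,0,0]]]'|grep -E "pos|force"
```

```text
ee_pos: [611.5, -194.0, 148.1]
contact_force: [4.6, -1.4, -3.1]
ee_pos: [611.6, -194.0, 145.1]
contact_force: [5.1, -0.6, -1.8]
ee_pos: [611.6, -194.0, 143.2]
contact_force: [5.1, -0.2, -0.9]
```

```bash
python3 -m inch '[[[-0.0003,0,0,0,0,0],[-0.0003,0,0.001,0,0,0],[-0.0003,0,0.001,0,0,0]]]'|grep -E "pos|force"
python3 -m inch '[[[0,0,0.001,0,0,0],[0,0,0.001,0,0,0]]]'|grep -E "pos|force"
python3 -m inch '[[[0,0,0.001,0,0,0],[0,0,0.001,0,0,0]]]'|grep -E "pos|force"
python3 -m inch '[[[0,0,0.001,0,0,0],[0,0,0.001,0,0,0]]]'|grep -E "pos|force"
```

```text
ee_pos: [611.7, -194.0, 142.1]
contact_force: [4.2, -0.4, -1.5]
ee_pos: [611.7, -193.9, 141.1]
contact_force: [5.0, 0.4, -1.2]
ee_pos: [611.7, -193.9, 140.1]
contact_force: [5.7, 0.3, -0.7]
ee_pos: [611.7, -193.9, 139.1]
contact_force: [4.0, 1.1, -1.0]
```

```bash
for i in 1; do :; done
python3 -m inch '[[[0,0,0.001,0,0,0],[0,0,0.002,0,0,0],[0,0,0.002,0,0,0]]]'|grep -E "pos|force"
python3 -m inch '[[[0,0,0.001,0,0,0],[0,0,0.001,0,0,0]]]'|grep -E "pos|force"
python3 -m inch '[[[0,0,0.001,0,0,0],[0,0,0.001,0,0,0]]]'|grep -E "pos|force"
python3 -m inch '[[[0,0,0.001,0,0,0],[0,0,0.001,0,0,0]]]'|grep -E "pos|force"
```

```text
ee_pos: [611.7, -193.9, 137.1]
contact_force: [4.9, 0.5, -1.4]
ee_pos: [611.7, -193.9, 136.1]
contact_force: [4.9, 0.8, -1.2]
ee_pos: [611.7, -193.9, 135.1]
contact_force: [4.0, -0.5, -1.2]
ee_pos: [611.7, -194.0, 134.1]
contact_force: [4.5, -0.0, -0.2]
```

```bash
python3 -m inch '[[[0,0,0.001,0,0,0],[0,0,0.001,0,0,0]]]'|grep -E "pos|force"
python3 -m inch '[[[0,0,0.001,0,0,0],[0,0,0.001,0,0,0]]]'|grep -E "pos|force"
python3 -m inch '[[[0,0,0.001,0,0,0],[0,0,0.001,0,0,0]]]'|grep -E "pos|force"
python3 -m inch '[[[0,0,0.001,0,0,0],[0,0,0.001,0,0,0]]]'|grep -E "pos|force"
```

```text
ee_pos: [611.7, -193.9, 133.1]
contact_force: [3.5, 0.4, -1.2]
ee_pos: [611.7, -193.9, 132.1]
contact_force: [5.1, -0.1, -0.8]
ee_pos: [611.7, -193.9, 131.1]
contact_force: [4.2, -0.0, -0.5]
ee_pos: [611.7, -193.9, 130.2]
contact_force: [4.2, 0.5, -0.5]
```

```bash
python3 -m inch '[[[0,0,0.001,0,0,0],[0,0,0.001,0,0,0]]]'|grep -E "pos|force"
python3 -m inch '[[[0,0,0.001,0,0,0],[0,0,0.001,0,0,0]]]'|grep -E "pos|force"
python3 -m inch '[[[0,0,0.001,0,0,0],[0,0,0.001,0,0,0]]]'|grep -E "pos|force"
python3 -m inch '[[[0,0,0.001,0,0,0],[0,0,0.001,0,0,0]]]'|grep -E "pos|force"
python3 - <<'E'
from h import *
s=cam("side")
b=cv2.resize(s["pixels"][115:165,355:405],None,fx=12,fy=12,interpolation=cv2.INTER_CUBIC)
b=np.clip((b.astype(float)-30)*1.8,0,255).astype(np.uint8)
cv2.imwrite("pics/in2.png",b);print(manip.state()["ee_pos"])
E
```

```text
ee_pos: [611.7, -194.0, 129.3]
contact_force: [3.5, 0.1, 3.6]
ee_pos: [611.7, -194.0, 128.6]
contact_force: [0.6, 0.4, 5.2]
ee_pos: [611.7, -194.1, 127.9]
contact_force: [-0.3, 0.4, 10.8]
ee_pos: [611.6, -194.1, 127.3]
contact_force: [-1.3, 0.1, 13.4]
[ 611.6940829  -194.15627011  127.29842868]
```

View pics/in2.png

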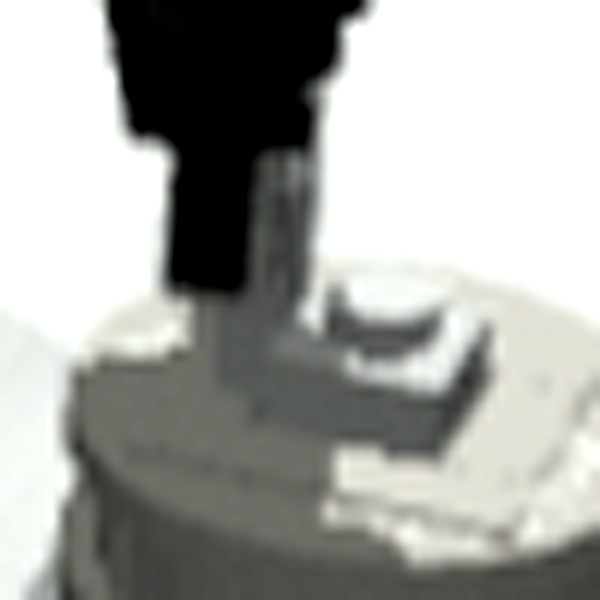

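```bash
python3 -m inch '[[[0,0,0,0,0,0],[0,0,0,0,0,0],[0,0,0,0,0,0]]]' 45|grep -E "pos|force|grip"
python3 -m inch '[[[0,0,-0.01,0,0,0],[0,0,-0.03,0,0,0],[0,0,-0.06,0,0,0],[0,0,-0.06,0,0,0]]]'|grep -E "pos|force|grip|time"
python3 -m inch '[[[0,0,0,0,0,0],[0,0,0,0,0,0],[0,0,0,0,0,0],[0,0,0,0,0,0],[0,0,0,0,0,0]]]' 0 40|grep -E "pos|force|grip|time"
python3 - <<'E'
from h import *
s=cam("side");t=cam("top");P=manip.state();print(P["ee_pos"],P["contact_force"])
b=cv2.resize(s["pixels"][95:165,345:415],None,fx=8,fy=8,interpolation=cv2.INTER_CUBIC)
b=np.clip((b.astype(float)-20)*1.6,0,255).astype(np.uint8)
cv2.imwrite("pics/rel.png",b)
E
```

```text
ee_pos: [611.3, -193.8, 125.8]
contact_force: [-0.2, -0.7, 0.4]
grip_width: 38.5
time_s: 15.05
ee_pos: [613.0, -194.5, 190.4]
contact_force: [0.6, -0.0, -0.2]
grip_width: 38.6
time_s: 15.55
ee_pos: [611.6, -193.8, 185.9]
contact_force: [0.4, 0.5, 0.0]
grip_width: -0.1
[ 611.66877219 -193.92060314  186.0805405 ] [ 1.216069    0.36823042 -0.21744704]
```

View pics/rel.png

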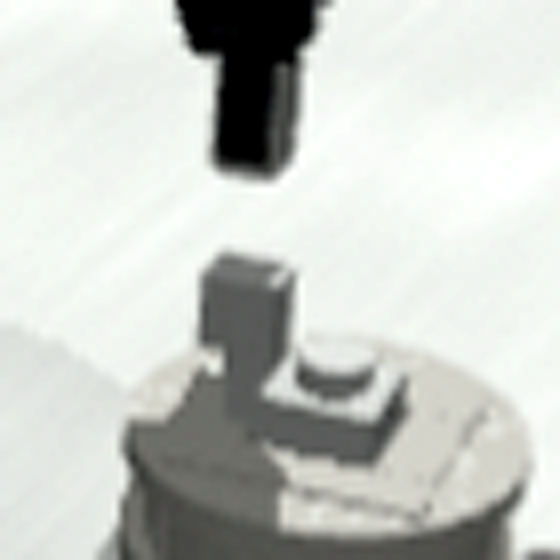

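```bash
python3 -m inch '[[[0.002,0,0.008,0,0,0],[0.002,0,0.016,0,0,0],[0.002,0,0.024,0,0,0],[0.002,0,0.024,0,0,0],[0.002,0,0.024,0,0,0]]]'|grep -E "pos|force"
python3 -m inch '[[[0,0,0.001,0,0,0],[0,0,0.002,0,0,0],[0,0,0.002,0,0,0]]]'|grep -E "pos|force"
python3 -m inch '[[[0,0,0.001,0,0,0],[0,0,0.001,0,0,0]]]'|grep -E "pos|force"
python3 -m inch '[[[0,0,0.001,0,0,0],[0,0,0.001,0,0,0]]]'|grep -E "pos|force"
```

```text
ee_pos: [609.6, -194.1, 162.0]
contact_force: [1.1, 0.4, 0.1]
ee_pos: [609.8, -194.2, 160.3]
contact_force: [0.0, 0.3, 1.0]
ee_pos: [609.7, -194.2, 159.2]
contact_force: [0.1, -0.4, 0.8]
ee_pos: [609.7, -194.1, 158.1]
contact_force: [-0.5, -0.3, -0.2]
```

```bash
python3 -m inch '[[[0,0,0.001,0,0,0],[0,0,0.001,0,0,0]]]'|grep -E "pos|force"
python3 -m inch '[[[0,0,0.001,0,0,0],[0,0,0.001,0,0,0]]]'|grep -E "pos|force"
python3 -m inch '[[[0,0,0.001,0,0,0],[0,0,0.001,0,0,0]]]'|grep -E "pos|force"
```

```text
ee_pos: [609.7, -194.2, 157.1]
contact_force: [-0.1, -0.0, 0.3]
ee_pos: [609.7, -194.2, 156.1]
contact_force: [0.8, 0.5, -0.1]
ee_pos: [609.7, -194.1, 155.1]
contact_force: [-0.8, 0.2, 0.2]
```

```bash
python3 -m inch '[[[0,0,0.0007,0,0,0],[0,0,0.0007,0,0,0]]]'|grep -E "pos|force"
python3 -m inch '[[[0,0,0.0007,0,0,0],[0,0,0.0007,0,0,0]]]'|grep -E "pos|force"
python3 -m inch '[[[0,0,0.0007,0,0,0],[0,0,0.0007,0,0,0]]]'|grep -E "pos|force"
python3 -m inch '[[[0,0,0.0007,0,0,0],[0,0,0.0007,0,0,0]]]'|grep -E "pos|force"
```

```text
ee_pos: [609.8, -194.1, 154.5]
contact_force: [0.4, -0.6, -0.0]
ee_pos: [609.7, -194.1, 153.8]
contact_force: [0.0, 0.4, 0.5]
ee_pos: [609.7, -194.1, 153.0]
contact_force: [-0.0, 0.0, -0.3]
ee_pos: [609.8, -194.2, 152.5]
contact_force: [0.4, 0.7, 0.8]
```

```bash
python3 -m inch '[[[0,0,0.0007,0,0,0],[0,0,0.0007,0,0,0]]]'|grep -E "pos|force"
python3 -m inch '[[[0,0,0.0007,0,0,0],[0,0,0.0007,0,0,0]]]'|grep -E "pos|force"
python3 -m inch '[[[0,0,0.0007,0,0,0],[0,0,0.0007,0,0,0]]]'|grep -E "pos|force"
python3 -m inch '[[[0,0,0.0007,0,0,0],[0,0,0.0007,0,0,0]]]'|grep -E "pos|force|time"
```

```text
ee_pos: [609.8, -194.2, 152.0]
contact_force: [-1.1, -0.2, 4.2]
ee_pos: [609.8, -194.3, 151.6]
contact_force: [-2.4, 0.3, 7.0]
ee_pos: [609.9, -194.4, 151.2]
contact_force: [-2.5, 0.0, 10.3]
time_s: 19.05
ee_pos: [609.9, -194.5, 150.9]
contact_force: [-3.9, 0.3, 14.0]
```

```bash
python3 -m inch '[[[0,0,0.0005,0,0,0],[0,0,0.0005,0,0,0]]]'|grep -E "pos|force|time"
python3 -m inch '[[[0,0,0.0002,0,0,0],[0,0,0.0002,0,0,0]]]'|grep -E "pos|force|time"
```

```text
time_s: 19.25
ee_pos: [609.9, -194.6, 150.6]
contact_force: [-5.2, -0.0, 18.2]
time_s: 19.45
ee_pos: [610.0, -194.6, 150.6]
contact_force: [-4.6, 1.1, 19.8]
```

```bash
python3 -m inch '[[[0,0,-0.001,0,0,0],[0,0,-0.003,0,0,0],[0,0,-0.008,0,0,0],[0,0,-0.02,0,0,0],[0,0,-0.04,0,0,0]]]'|grep -E "pos|force|time"
python3 -m inch '[[[0,0,-0.02,0,0,0],[0,0,-0.02,0,0,0],[0,0,-0.02,0,0,0],[0,0,-0.02,0,0,0]]]'|grep -E "pos|force|time"
python3 - <<'E'
from h import *
s=cam("side");t=cam("top");P=manip.state();print(P["ee_pos"],P["contact_force"])
b=cv2.resize(s["pixels"][95:165,345:415],None,fx=8,fy=8,interpolation=cv2.INTER_CUBIC)
b=np.clip((b.astype(float)-20)*1.6,0,255).astype(np.uint8)
cv2.imwrite("pics/fin.png",b)
E
```

```text
time_s: 19.95
ee_pos: [609.3, -193.9, 189.1]
contact_force: [-0.3, -0.1, 0.3]
time_s: 20.35
ee_pos: [609.5, -194.0, 208.4]
contact_force: [-0.7, 0.5, -1.0]
[ 609.45601301 -194.0287122   208.22124738] [-0.71010607  0.10963378  0.64392996]
```

View pics/fin.png

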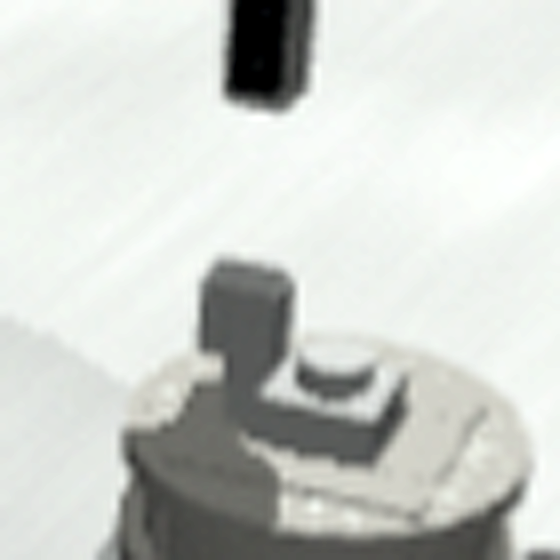

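```bash
python3 -m inch '[[[0,0,0.02,0,0,0],[0,0,0.04,0,0,0],[0,0,0.05,0,0,0],[0,0,0.055,0,0,0],[0,0,0.055,0,0,0]]]'|grep -E "pos|force|time"
python3 -m inch '[[[0,0,0.0007,0,0,0],[0,0,0.0007,0,0,0]]]'|grep -E "pos|force|time"
python3 -m inch '[[[0,0,0.0007,0,0,0],[0,0,0.0007,0,0,0]]]'|grep -E "pos|force|time"
python3 -m inch '[[[0,0,0.0007,0,0,0],[0,0,0.0007,0,0,0]]]'|grep -E "pos|force|time"
```

```text
time_s: 20.95
ee_pos: [609.6, -194.1, 153.6]
contact_force: [1.0, 0.1, -0.2]
time_s: 21.15
ee_pos: [610.1, -194.3, 153.9]
contact_force: [0.2, -0.1, -0.3]
time_s: 21.35
ee_pos: [609.9, -194.2, 152.8]
contact_force: [0.4, 0.6, -0.3]
time_s: 21.55
ee_pos: [609.8, -194.2, 151.8]
contact_force: [-0.2, 0.3, -0.1]
```

```bash
python3 -m inch '[[[0,0,0.0005,0,0,0],[0,0,0.0005,0,0,0]]]'|grep -E "pos|force|time"
python3 -m inch '[[[0,0,0.0005,0,0,0],[0,0,0.0005,0,0,0]]]'|grep -E "pos|force|time"
python3 -m inch '[[[0,0,0.0005,0,0,0],[0,0,0.0005,0,0,0]]]'|grep -E "pos|force|time"
```

```text
time_s: 21.75
ee_pos: [609.7, -194.1, 151.3]
contact_force: [-0.2, 0.3, -0.4]
time_s: 21.95
ee_pos: [609.8, -194.2, 150.8]
contact_force: [-0.1, -0.2, -0.9]
time_s: 22.15
ee_pos: [609.8, -194.2, 150.7]
contact_force: [-1.6, -0.3, 4.3]
```

```bash
python3 -m inch '[[[0,0,-0.002,0,0,0],[0,0,-0.01,0,0,0],[0,0,-0.03,0,0,0],[0,0,-0.06,0,0,0],[0,0,-0.1,0,0,0]]]'|grep -E "pos|force|time"
python3 -m inch '[[[0,0,-0.01,0,0,0],[0,0,-0.01,0,0,0],[0,0,-0.01,0,0,0],[0,0,-0.01,0,0,0]]]'|grep -E "pos|force|time"
python3 - <<'E'
from h import *
s=cam("side");cv2.imwrite("pics/end.png",s["pixels"])
E
```

```text
time_s: 22.65
ee_pos: [609.1, -193.9, 250.8]
contact_force: [1.2, -0.6, 0.2]
time_s: 23.05
ee_pos: [609.3, -194.0, 259.0]
contact_force: [0.0, -0.4, 0.5]
```

View pics/end.png

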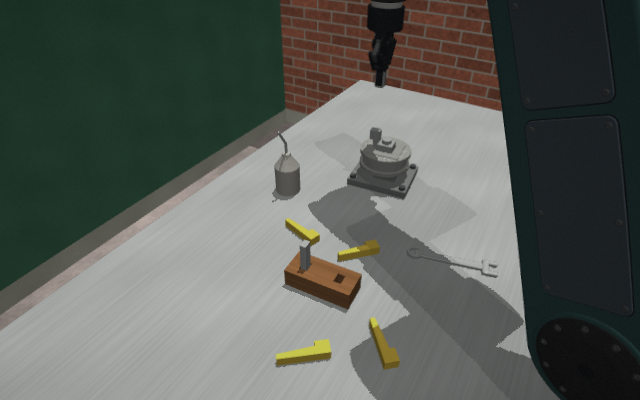

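The key is in the pulley at (376,138). The plain key (305,255) and the oil can (288,175) have not moved, and the gripper is clear.

```bash
python3 -c "
from bench import manip
print(manip.hand_in())"
```

```text
the job is handed in; nothing more can be done
None
```

I drew the gib-head taper key out of the block and felt for the shaft with the key's flat face. I lowered it, still gripped, until it bound about 36 mm below the pulley's top (reckoned from the arm's height). Then I let go and drove it home with shut fingers on the head, peaking at 19.8 N, and backed off and handed in at about 23 s.

- **Jam check:** on a second light touch (about 4 N) the head was at the same height, within about 0.2 mm, as at the peak push. The key stayed put when let go. I could not measure the squeeze on the shaft directly; by the stated ratio it should have been about 18 to 28 N at the peak push.
- **Last picture:** it shows the key upright in the keyway with its head overhanging away from the shaft. The plain key, oil can and yellow look-alikes look undisturbed, and the gripper is clear.
- **Disagreements:**
  - The two cameras differed by 2 to 4 mm in y, so I placed the key by feel and by the side view.
  - The push was somewhat above the 17 N asked for, but under 25 N.
  - While I was still gripping the key it had already bound at about 13 N. The shut-finger push then started about 2 mm higher than it finished.

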